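# Park and chock a sample-gas cylinder

### The arm

A 6-joint arm with a two-finger parallel gripper is mounted at the origin on the work surface. World frame = base frame: x ahead of the robot, y to its left, z up, the work surface at z = 0. Lengths are in m, angles in rad, forces in N, time in s.
With the tool pointing down it reaches from about 0.35 to 0.95 m from the base axis. Payload 17.4 kg.
Tool frame: the origin (TCP) lies on the centre line of the jaws, within the pads' length; the fingertips stand 14 mm ahead of it and the grasp point (between the pads) lies 5 mm behind it; z points along the fingers, y is the direction in which the jaws open and shut (so a half turn about z gives the same grasp; the last joint's range is limited). The gripper opens to 93 mm and grips with 3 to 60 N. Pads are 15 mm wide; open, the fingers measure 128 mm over their backs; the gripper's body (75 mm by 188 mm) begins 65 mm behind the grasp point.
Start: joints at [-1.266, 0.116, 1.442, -0, 1.584, -0.038], TCP at [0.227, -0.636, 0.233] pointing down, gripper open.
Joint ranges: [-2.83, 2.83], [-0.83, 2.19], [0.07, 2.5], [-1.14, 4.28], [0.01, 3], [-2.97, 2.97]. Speed limits (rad/s): [1.89, 1.89, 2.22, 3.14, 3.14, 3.14].

### API

Orientations are given as [roll, pitch, yaw] about the fixed x, y, z axes, in that order (R = Rz(yaw) Ry(pitch) Rx(roll)).
In Python, from plant import arm gives the robot as it stands. The module is installed in compiled form; this text tells all that it offers.
- The arm moves only by the tool move_arm, never from a script. Its argument "deltas" is a list that holds one entry, the list of rows, each a list of 7 numbers: the finger opening in mm, from 0 to 93, then the shift along the tool's x, y, z in mm, then the turn, a rotation vector about the tool's x, y, z in rad. A call has 1 to 12 rows; each row is the pose to reach, as a shift and turn from the pose commanded when the call began, along the tool's axes at that moment; what a row does not reach only later rows make up. A row lasts 1/10 s, in which the tool goes at most 50 mm and 8.59 degrees, less where a joint would pass 70% of its speed; a pose out of reach is approached as far as the arm can. A call with a gripper value outside its range is refused whole. The fingers move at their own pace and stop on an object; "newtons" is the grip in N (left out, the last holds). Time passes only in rows, so rows that repeat a pose let the fingers close. It gives the time, the measured TCP pose, the force and the opening at its end, in the units of the state.
- arm.get_state(): the state, without advancing time (a new reading comes with each control period).
- arm.camera(name): name is "scene" or "top" or "wrist"; returns a dict with "image" (384x512x3 uint8, red, green, blue), "fx", "fy", "cx", "cy" (pixels), "xyz" and "orientation" of the camera in the world. Camera axes: x right, y down, z forward; pixel columns grow to the right and rows downward; lengths in m; the calibration is good to about 2 mm. A picture is of the moment at which its call begins. There is no depth.
- arm.close_job(): hands the job in, once; it reports no verdict.
The state is a dict: "t": time; "joints": joint angles; "joint_velocities": joint speeds; "joint_torque": joint torques, N m; "tool_pos": TCP position; "tool_rot": TCP orientation; "wrist_force": force on the tool from outside, world axes, zero at the start; "ft_torque": the same for the moment, N m; "opening": finger opening in m.
Only numpy, scipy, OpenCV 4.12 (cv2) and the standard library are available. Lean on these libraries where they do the work, as an engineer would, in place of code of your own. Each camera call takes 0.05 s, during which the arm holds its last target.

### The job

Roll the loose gas cylinder along the bench, without lifting it, and bring it to rest by itself along the black parking band in front of the stop rail, its axis above the band. Then take the rubber chock by its grip and slide it, toe first, under the middle of the cylinder from the side away from the rail: press it snug with a gentle push of about 10 newtons, hold that for a second, let go of it and leave it there. Be gentle: no knocks, and never more than 20 newtons on the cylinder. Leave the wrench, the bottle and the fitting alone.

Things in the scene. Friction and masses are not known exactly. Their poses are not given: they have to be found in the camera images.
- canister: Lying aluminium gas cylinder, slippery polished tube dia 86 mm, on two rubber hoops dia 90 mm, 18 wide, 59 mm either side of the origin; brass valve stub at one end. 0.5 to 0.9 kg. Origin on its axis, 45 mm above the bench; own x along the axis, from -77 to +111 mm. Too wide to grasp. Let go, it coasts 1 mm from 20 mm/s, 15 mm from 100 mm/s; a bump at 90 mm/s makes 20 N.
- bay: Black band painted on the bench, 300 x 26 mm, a 60 mm cross bar at each end. Origin: its middle; x along it, y across to the stop rail. Parked, the cylinder lies along the band, axis above it, both band ends showing. Rail: fixed aluminium angle 260 mm long, 55 high, parallel; its face, which the hoops touch, is 36 to 54 mm beyond the centre line, set by hand and not measured: feel for it.
- chock: Loose black rubber chock, 0.25 kg, 60 mm wide (own x); own y points to the toe. Origin in the underside. Front face at 65 degrees to the bench: it would meet it at y = +34 mm, is cut blunt at 5 mm height, reaches y = +15 at 40 mm height; 40 high back to y = -5, then a flat foot 18 high back to y = -60. Snug, the cylinder's axis is 60 mm ahead of the origin along own y; rigid: under 1 mm more push adds several N.
- chock_grip (a point): Middle of the chock's upright grey plastic grip: x = 0, y = -40 mm from the chock's origin, 46 mm above its underside. The grip is 20 mm thick (chock's x), 26 mm long (its y), and rises from 18 to 72 mm height. Axes as the chock's.
- wrench: Bystander: steel wrench lying on the bench behind the stop rail. Origin at the middle of its underside.
- bottle: Bystander: amber bottle, 60 mm in diameter, 120 mm high, standing. Origin: centre of its underside.
- fitting: Bystander: small brass pipe fitting, 32 mm in diameter, 42 mm high, standing. Origin: centre of its underside.
Not all that is in view belongs to the job. What is shaped like the canister but purple or turquoise is not meant. Several things look just like the chock: the one meant starts farthest from the robot's base.

How it is judged:
On the way, in this order (a step that is already met when the one before it is completed fails the run):
1. the cylinder has been rolled (turned more than 75 degrees about its axis), not dragged (angle between canister's own z axis and vertical above 1.3 rad), for 0.05 s.
2. the cylinder rests on the band by itself: axis over the band (within 13 mm of its centre line), lengthwise within 50 mm, within 5 degrees, touched by neither robot nor chock (y of canister in the frame of bay between -0.013 and 0.013 m and x of canister in the frame of bay between -0.05 and 0.05 m and angle between the x axis of canister and the x axis of bay, either way round below 0.09 rad and height (world z) of canister below 0.048 m and linear speed of canister below 0.008 m/s and angular speed of canister below 0.2 rad/s and contact force between each of the fingers, the arm, chock and canister below 0.1 N), for 0.3 s.
3. the chock is pressed against the cylinder with 3 to 13 N for 0.4 s (contact force between chock and canister between 3 and 13 N), for 0.4 s.
At the end, for the whole second after the job is handed in: Cylinder at rest on the band: axis within 13 mm of its centre line, lengthwise within 50 mm, within 5 degrees. Chock released, flat and at rest on the side away from the rail, square within 8 degrees, its origin at most 66 mm (level) from the cylinder's (snug and central: 60 mm) (y of canister in the frame of bay between -0.013 and 0.013 m and x of canister in the frame of bay between -0.05 and 0.05 m and angle between the x axis of canister and the x axis of bay, either way round below 0.09 rad and height (world z) of canister below 0.048 m and linear speed of each of canister, chock below 0.008 m/s and angular speed of canister below 0.2 rad/s and horizontal distance between chock and canister between 0.05 and 0.066 m and y of chock in the frame of bay between -0.09 and -0.035 m and angle between the y axis of chock and the y axis of bay, either way round below 0.14 rad and angle between chock's own z axis and vertical below 0.08 rad and height (world z) of chock below 0.004 m); the robot touches nothing.
It fails at once if the robot knocked or pressed the cylinder hard, with more than 20 N (contact force between any of the fingers, the arm and canister above 20 N).
It fails at once if the chock was forced against the cylinder with more than 20 N (contact force between chock and canister above 20 N).
It fails at once if the cylinder was lifted off the bench (height (world z) of canister above 0.055 m).
It fails at once if a bystander was disturbed (distance of any of wrench, bottle, fitting from where it was at the start of the episode above 0.015 m).
It also fails if it takes over 72 s, if anything falls off the work surface, if the arm or the gripper's body presses on something with over 40 N, if the wrist force passes 120 N, or if a joint passes its speed limit or range.

## Working session

There is one attempt and no reset: what is moved stays moved. The work goes in short steps, Python scripts to look and compute and a tool call to move; the robot and the scene stay as the last step left them, time stands still between calls to the robot, and variables do not carry over. Pictures are saved under pics/ and viewed, and the job is handed in when it is done.

Besides the shell and the picture viewer there is one more tool, called after "Request:" as name(argument=value, ...) on one line, values as JSON. move_arm: Moves the arm, as the interface text tells. Its arguments: {"type":"object","properties":{"deltas":{"type":"array"},"newtons":{"type":"number"}},"required":["deltas"]}

```bash
mkdir -p pics; cat > h.py <<'E'
import numpy as np, cv2, pickle
from scipy.spatial.transform import Rotation as R
from plant import arm
def snap(name,tag):
    c=arm.camera(name); cv2.imwrite(f'pics/{tag}.png',c['image'][:,:,::-1]); pickle.dump(c,open(f'pics/{tag}.pkl','wb')); return c
def load(tag): return pickle.load(open(f'pics/{tag}.pkl','rb'))
def rot(c):
    o=np.array(c['orientation']); return o if o.shape==(3,3) else R.from_euler('xyz',o).as_matrix()
def ray(c,u,v,z=0.):
    d=rot(c)@np.array([(u-c['cx'])/c['fx'],(v-c['cy'])/c['fy'],1]); p=np.array(c['xyz']); return p+d*(z-p[2])/d[2]
def proj(c,p):
    q=rot(c).T@(np.array(p)-np.array(c['xyz'])); return c['fx']*q[0]/q[2]+c['cx'],c['fy']*q[1]/q[2]+c['cy']
E
python3 - <<'E'
from h import *
print(arm.get_state())
for n in ['scene','top','wrist']:
    c=snap(n,n+'0'); print(n,c['fx'],c['cx'],c['cy'],c['xyz'],c['orientation'])
E
```

```text
{'t': 0.0, 'joints': array([-1.26578494e+00,  1.16467830e-01,  1.44223510e+00, -3.48645970e-05,
        1.58402057e+00, -3.78473922e-02]), 'joint_velocities': array([-0.00028075,  0.00018899, -0.00088935,  0.0008708 , -0.00068286,
        0.00085859]), 'joint_torque': array([ 4.41614047e-04, -7.21270037e+01, -6.22618747e+01,  7.79604586e-02,
        2.37942114e-02, -1.10085916e-04]), 'tool_pos': array([ 0.22681811, -0.6355527 ,  0.23193615]), 'tool_rot': array([-3.14046130e+00, -7.95237478e-06,  3.42858333e-01]), 'wrist_force': array([-0.34754466,  0.27784611,  0.02170439]), 'ft_torque': array([ 0.04032063, -0.01562209, -0.03892514]), 'opening': 0.09295599867027973}
scene 387.80733108504995 254.27570903198057 184.90222677275108 [ 1.13061074 -0.14627233  0.78105042] [-2.45402668  0.01328187  1.29420483]
top 383.5316199953067 253.4782820608321 192.08656655441456 [ 0.33638152 -0.0095593   1.22963811] [-2.96915238  0.0046103  -1.55399607]
wrist 288.73810316276996 251.8382746326053 197.30519067638477 [ 0.28719677 -0.61454832  0.38417182] [ 2.90010832e+00 -3.47643869e-04 -1.22825319e+00]
```

View pics/scene0.png

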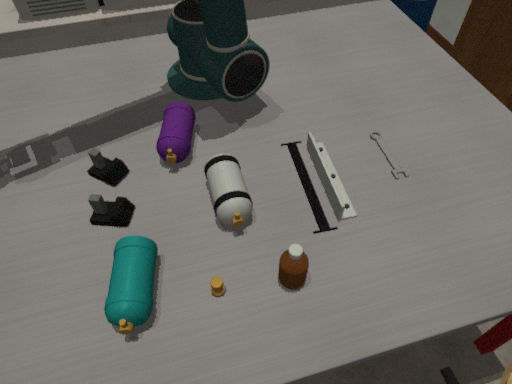

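View pics/top0.png

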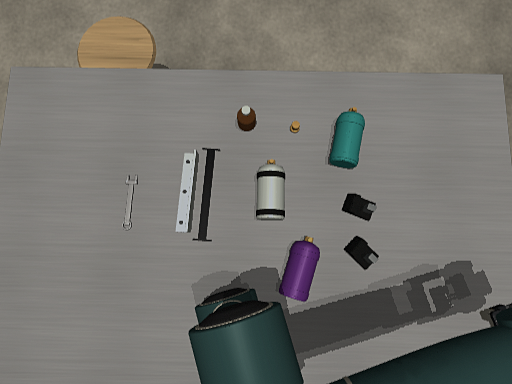

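View pics/wrist0.png

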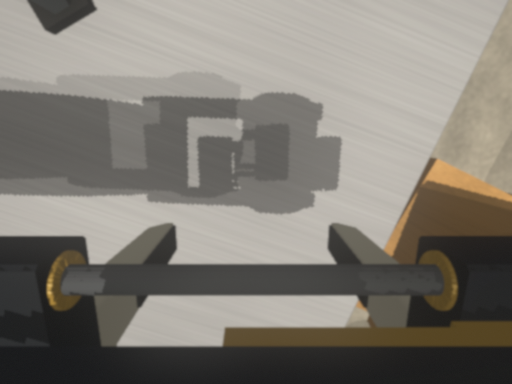

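The scene and top views show the white canister (top 271,190), the band (top 206,195) with the rail to its left, and two chock-like things at top (360,206) and (362,252). I'll enlarge them and measure.

```bash
python3 - <<'E'
from h import *
c=load('top0'); im=c['image'][:,:,::-1]
cv2.imwrite('pics/cr1.png',cv2.resize(im[135:275,335:390].copy(),None,fx=4,fy=4,interpolation=cv2.INTER_CUBIC))
cv2.imwrite('pics/cr2.png',cv2.resize(im[135:255,165:300].copy(),None,fx=5.5,fy=4.9,interpolation=cv2.INTER_CUBIC))
s=load('scene0'); im2=s['image'][:,:,::-1]
cv2.imwrite('pics/cr3.png',cv2.resize(im2[135:235,70:150].copy(),None,fx=6,fy=6,interpolation=cv2.INTER_CUBIC))
for n,(u,v) in dict(chA=(360,206),chB=(362,252),band_top=(210,149),band_bot=(202,240),bottle=(246,122),fit=(295,130),wrench=(128,200)).items(): print(n,ray(c,u,v).round(3))
for n,(u,v) in dict(can_valve=(271,162),cantop=(271,172),canbot=(271,218)).items(): print(n,ray(c,u,v,.045).round(3))
# band mask
g=c['image'].astype(int).max(2); 
m=(g<45).astype(np.uint8); n,l,st,ce=cv2.connectedComponentsWithStats(m)
for i in range(1,n):
    if st[i,4]>40: print(st[i],ce[i])
E
```

```text
chA [ 0.51  -0.345  0.   ]
chB [ 0.364 -0.347  0.   ]
band_top [0.693 0.147 0.   ]
band_bot [0.393 0.161 0.   ]
bottle [0.789 0.029 0.   ]
fit [ 0.764 -0.136  0.   ]
wrench [ 0.518  0.407 -0.   ]
can_valve [ 0.641 -0.055  0.045]
cantop [ 0.608 -0.055  0.045]
canbot [ 0.462 -0.056  0.045]
[238 118  18  13 106] [246.85849057 125.56603774]
[193 149  27  92 759] [206.09617918 194.67325428]
[257 171  28   9 141] [270.5177305  173.60992908]
[342 194  33  27 518] [357.13513514 206.12355212]
[256 209  29   8 145] [270.17931034 211.57931034]
[344 236  35  33 555] [359.69189189 251.31891892]
[ 195  288   74   39 1458] [231.01714678 305.99314129]
[189 302 114  82 830] [263.41807229 339.14337349]
[ 348  304  164   80 3393] [438.69613911 351.23194813]
[330 378  17   6  54] [339.53703704 381.48148148]
```

View pics/cr1.png

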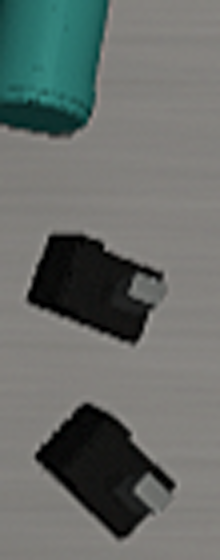

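View pics/cr2.png

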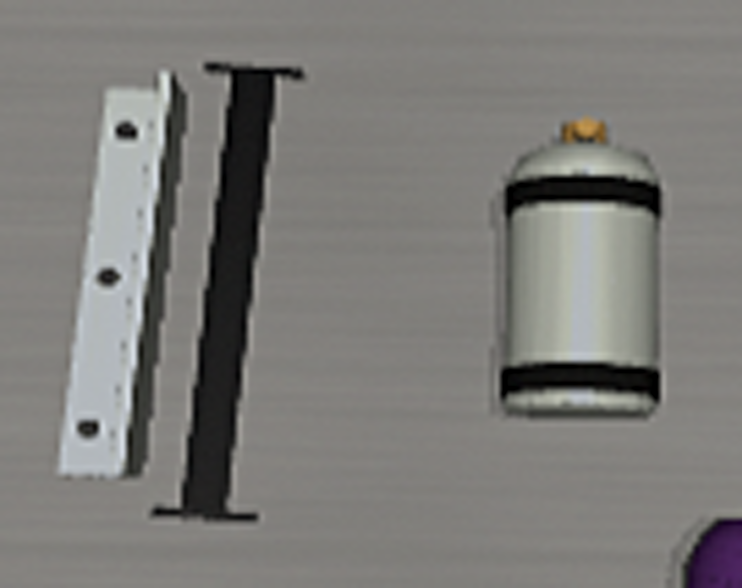

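View pics/cr3.png

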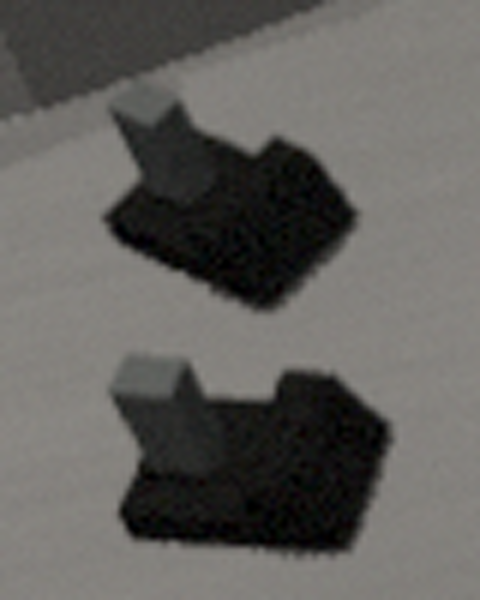

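Of the two chocks, A (top 360,206; scene 112,210) is at r = 0.62 m and B (top 362,252; scene 107,168) is at r = 0.50 m. A is the one meant because it is farther from the base. The crop shows its grip to the right and its toe pointing left (+y). Next I'll take precise measurements.

```bash
cat > meas.py <<'E'
from h import *
def canister(c,box):
    # box u0,u1,v0,v1 ; axis via midpoints of silhouette (white tube + hoops)
    u0,u1,v0,v1=box
    im=c['image'].astype(int); g=im.max(2); sat=g-im.min(2)
    P=[]
    W=((g>135)&(sat<40)); 
    for v in range(v0,v1):
        us=np.where(W[v,u0:u1])[0]
        if len(us)>20: P.append(ray(c,u0+(us[0]+us[-1])/2,v,.045)[:2])
    return np.array(P)
E
python3 - <<'E'
from meas import *
c=load('top0'); im=c['image'].astype(int); g=im.max(2)
# band edges by subpixel: for each row, dark run
L=[];Rr=[]
for v in range(155,235):
    us=np.where(g[v,190:225]<60)[0]+190
    if len(us): L.append(ray(c,us[0]-.5,v)[:2]); Rr.append(ray(c,us[-1]+.5,v)[:2])
L=np.array(L);Rr=np.array(Rr);M=(L+Rr)/2
p=np.polyfit(M[:,0],M[:,1],1); print('band line y=',p,'yaw',np.arctan(p[0]),'width',np.mean(L[:,1]-Rr[:,1]))
# ends
for col in (206+4,202): 
    pass
for v in list(range(146,153))+list(range(236,244)): print(v,g[v,192:224:2])
print('can rows')
for v in (164,168,172,176,180,190,200,206,210,214,218,221): print(v,im[v,252:292:3].max(1))
E
```

```text
band line y= [-0.02682623  0.18386833] yaw -0.026819793136885536 width 0.05827902945680967
146 [133 132 132 131 133 137 138 137 134 134 132 134 133 132 131 132]
147 [134 134 133 134 135 114 110 117 127 126 139 136 137 135 131 129]
148 [133 130 132 133 134  48  20  52  86  85 114 113 112 118 135 131]
149 [128 160 114 129 130  86  63  53  14  14   9  18   9  51 125 128]
150 [129 202  69 131 129 137 122 122  19  24  25  17  60  26  97 128]
151 [129 199  30 135 130 132 135 150  19  25  22  15 117  97 111 128]
152 [130 197  28 137 129 129 130 148  20  24  24  18 135 133 130 126]
236 [134 136 137  27  34  35  32  83 133 133 131 130 129 130 132 130]
237 [137 128 142  25  34  35  32 119 131 130 128 128 127 127 127 126]
238 [126  83 111  34  34  34  34 107 137 135 130 128 128 129 128 128]
239 [ 90  13  12  39  29  37  37  68 111 108 137 131 130 130 130 130]
240 [ 99  93  93  64  77  39  29  21  13  15 138 129 129 129 128 128]
241 [136 140 141 117 125  96  91  93  90  86 136 130 129 128 129 129]
242 [132 131 133 133 134 136 139 138 138 136 131 129 128 129 129 128]
243 [134 132 132 132 132 133 133 132 134 132 130 130 132 131 131 130]
can rows
164 [129 128 129 130 127 103 111 116 131 134 133 133 133 130]
168 [128 130 124 131 156 175 190 188 166 150 101 132 131 131]
172 [130 136  39   5  16  17  19  16  14   5  26 143 130 129]
176 [129 117   0  46 116 130 134 134 121  39   5 110 130 129]
180 [127 112 108 146 162 178 184 185 165 153 129 139 131 131]
190 [130 110 110 146 162 179 184 185 166 152 128 133 128 129]
200 [127 107 113 147 161 179 188 186 165 151 125 135 132 133]
206 [130 115 118 145 164 183 191 186 165 152 127 137 131 130]
210 [127 121   0   9  11  15  17  14   8   3  18 143 130 130]
214 [133 130   0  51  88  98 100  58  47  21   9 154 134 134]
218 [133 117  79  82  88  89  92  91 104 117 113 137 133 133]
221 [131 135 136 139 140 140 140 139 140 140 138 133 134 134]
```

```bash
cat >> meas.py <<'E'
def comps(c,thr,amin,amax,box):
    u0,u1,v0,v1=box; g=c['image'].max(2); m=np.zeros(g.shape,np.uint8); m[v0:v1,u0:u1]=g[v0:v1,u0:u1]<thr
    n,l,st,ce=cv2.connectedComponentsWithStats(m); return [l==i for i in range(1,n) if amin<st[i,4]<amax]
def runs(c,mask,z):
    E=[]
    for v in np.unique(np.where(mask)[0]):
        us=np.where(mask[v])[0]; E.append((v,us[0]-.5+.5*0,us[-1]+.5))
    return E
E
python3 - <<'E'
from meas import *
c=load('top0'); g=c['image'].max(2).astype(float)
# band: weighted darkness centroid per row in a window about nominal line
pts=[]
for v in range(154,235):
    uc=210-(v-149)*8/91
    uu=np.arange(int(uc)-6,int(uc)+8); w=np.clip(133-g[v,uu],0,None); w[w<15]=0
    pts.append(ray(c,(w*uu).sum()/w.sum(),v)[:2])
pts=np.array(pts); p=np.polyfit(pts[:,0],pts[:,1],1); print('band',p,np.arctan(p[0]),np.std(pts[:,1]-np.polyval(p,pts[:,0])))
a=ray(c,210,147.7);b=ray(c,202,240.7); print('ends',a,b,(a+b)/2, np.linalg.norm(a-b))
m=(a+b)/2; print('bay centre',m[0],np.polyval(p,m[0]))
# canister: hoops
for box in ((248,295,166,182),(248,295,203,219)):
    for k in comps(c,75,60,400,box):
        E=runs(c,k,0); print([ (int(v),a,b) for v,a,b in E])
        full=[(v,(a+b)/2) for v,a,b in E if b-a>24]
        col=np.where(k[:,271])[0]; print('col271 rows',col, ray(c,271,col[0]-.5,.09)[:2],ray(c,271,col[-1]+.5,.09)[:2])
        v=np.mean([f[0] for f in full]);u=np.mean([f[1] for f in full]); print('mid',u,v,ray(c,u,v,.045))
# valve
print('valve tip', ray(c,271,159.5,.045))
s=load('scene0')
for n,P in dict(bay=(.545,.153,0),c0=(.54,-.055,.045),v=(.651,-.055,.045),b=(.463,-.055,.045)).items(): print(n,proj(s,P))
E
```

```text
band [-0.06447192  0.18862455] -0.0643828149983762 0.0002536151727777074
ends [0.6978154  0.14668965 0.        ] [0.39060609 0.16105927 0.        ] [0.54421075 0.15387446 0.        ] 0.30754519194265684
bay centre 0.544210745008461 0.15353824244581213
[(171, np.float64(260.5), np.float64(278.5)), (172, np.float64(256.5), np.float64(283.5)), (173, np.float64(256.5), np.float64(284.5)), (174, np.float64(256.5), np.float64(284.5)), (175, np.float64(256.5), np.float64(284.5)), (176, np.float64(256.5), np.float64(284.5)), (177, np.float64(256.5), np.float64(284.5)), (178, np.float64(256.5), np.float64(284.5)), (179, np.float64(256.5), np.float64(284.5)), (180, np.float64(256.5), np.float64(257.5)), (181, np.float64(256.5), np.float64(257.5))]
col271 rows [171 172 173 174 175] [ 0.60233175 -0.05320473] [ 0.58675848 -0.05334432]
mid 270.4375 175.5 [ 0.59661688 -0.05329719  0.045     ]
[(209, np.float64(259.5), np.float64(276.5)), (210, np.float64(255.5), np.float64(284.5)), (211, np.float64(255.5), np.float64(284.5)), (212, np.float64(255.5), np.float64(284.5)), (213, np.float64(255.5), np.float64(284.5)), (214, np.float64(255.5), np.float64(284.5)), (215, np.float64(255.5), np.float64(284.5)), (216, np.float64(255.5), np.float64(284.5))]
col271 rows [209 210 211 212 213] [ 0.48573514 -0.05424981] [ 0.47069012 -0.05438467]
mid 270.0 213.0 [ 0.47750374 -0.05303652  0.045     ]
valve tip [ 0.64870974 -0.05460656  0.045     ]
bay (np.float64(307.309184445852), np.float64(183.39413524443322))
c0 (np.float64(228.1612777688761), np.float64(188.74978556667824))
v (np.float64(239.5256589703826), np.float64(225.39016507991454))
b (np.float64(221.19316130587833), np.float64(166.28358814074008))
```

```bash
cat >> h.py <<'E'
def delta(pos,yaw,s=None):
    s=s or arm.get_state(); R0=R.from_euler('xyz',s['tool_rot']); R1=R.from_euler('xyz',[np.pi,0,yaw])
    print('t',s['t'],'pos',s['tool_pos'].round(4),'rot',s['tool_rot'].round(4),'F',s['wrist_force'].round(2),'op',round(s['opening'],4))
    print('shift mm',(R0.inv().apply(np.array(pos)-s['tool_pos'])*1000).round(1),'rv',(R0.inv()*R1).as_rotvec().round(4))
E
python3 -c "
from h import *
delta([.536,-.135,.2],np.pi/2)"
```

```text
t 0.15 pos [ 0.2268 -0.6356  0.2321] rot [-3.1408e+00 -1.0000e-04  3.4280e-01] F [-0.31  0.28 -0.01] op 0.093
shift mm [ 459.4 -367.5   32.4] rv [-7.000e-04 -6.000e-04 -1.228e+00]
```

Request:
move_arm(deltas=[[[60, 459, -367, 32, 0, 0, -1.228], [60, 459, -367, 32, 0, 0, -1.228], [60, 459, -367, 32, 0, 0, -1.228], [60, 459, -367, 32, 0, 0, -1.228], [60, 459, -367, 32, 0, 0, -1.228], [60, 459, -367, 32, 0, 0, -1.228], [60, 459, -367, 32, 0, 0, -1.228], [60, 459, -367, 32, 0, 0, -1.228], [60, 459, -367, 32, 0, 0, -1.228], [60, 459, -367, 32, 0, 0, -1.228], [60, 459, -367, 32, 0, 0, -1.228], [60, 459, -367, 32, 0, 0, -1.228]]])

```text
t: 1.35
tool_pos: [0.5367, -0.1332, 0.2004]
tool_rot: [3.142, -0.0, 1.572]
wrist_force: [-0.4, -1.0, -0.8]
opening: 0.0599
```

Request:
move_arm(deltas=[[[60, -2, -1, 50, 0, 0, 0], [60, -2, -1, 100, 0, 0, 0], [60, -2, -1, 140, 0, 0, 0], [60, -2, -1, 156, 0, 0, 0], [60, -2, -1, 156, 0, 0, 0]]])

```text
t: 1.85
tool_pos: [0.5339, -0.1376, 0.043]
tool_rot: [-3.138, -0.001, 1.571]
wrist_force: [0.5, -0.6, 1.0]
opening: 0.0601
```

```bash
python3 -c "
from h import *
snap('wrist','w1'); snap('scene','s1')
c=load('s1')
cv2.imwrite('pics/s1c.png',cv2.resize(c['image'][90:270,120:380,::-1],None,fx=3,fy=3,interpolation=cv2.INTER_CUBIC))
delta([.536,-.135,.045],np.pi/2)"
```

```text
t 1.95 pos [ 0.5357 -0.1382  0.0465] rot [3.1399e+00 5.0000e-04 1.5706e+00] F [-0.56 -0.05  1.13] op 0.0601
shift mm [3.2 0.3 1.5] rv [ 0.0017  0.0005 -0.0002]
```

View pics/s1c.png

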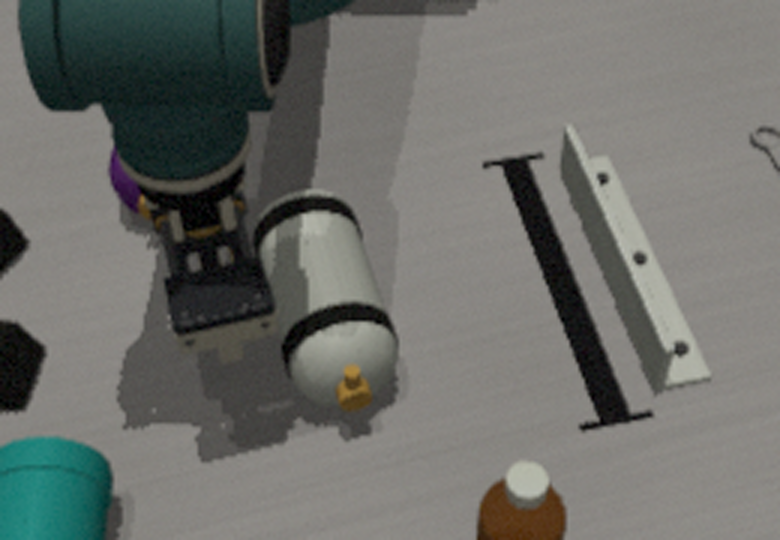

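View pics/w1.png

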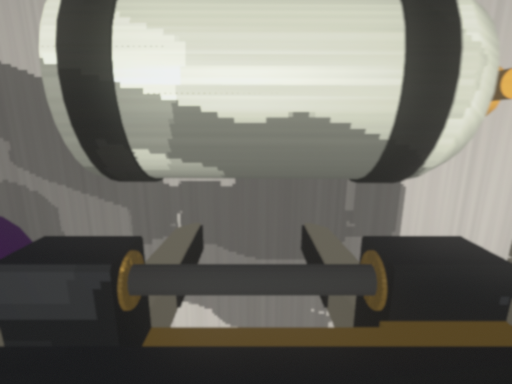

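Request:
move_arm(deltas=[[[60, 4, 0, 0, 0, 0, 0], [60, 8, 0, 0, 0, 0, 0], [60, 12, 0, 0, 0, 0, 0], [60, 16, 0, 0, 0, 0, 0], [60, 19, 0, 0, 0, 0, 0], [60, 22, 0, 0, 0, 0, 0], [60, 24, 0, 0, 0, 0, 0], [60, 26, 0, 0, 0, 0, 0], [60, 28, 0, 0, 0, 0, 0], [60, 30, 0, 0, 0, 0, 0], [60, 32, 0, 0, 0, 0, 0], [60, 34, 0, 0, 0, 0, 0]]])

```text
t: 3.15
tool_pos: [0.5348, -0.1037, 0.0447]
tool_rot: [3.142, 0.0, 1.571]
wrist_force: [0.6, -0.6, 0.2]
opening: 0.0601
```

Request:
move_arm(deltas=[[[60, 2, 0, 0, 0, 0, 0], [60, 4, 0, 0, 0, 0, 0], [60, 6, 0, 0, 0, 0, 0], [60, 9, 0, 0, 0, 0, 0], [60, 12, 0, 0, 0, 0, 0], [60, 15, 0, 0, 0, 0, 0], [60, 18, 0, 0, 0, 0, 0.003], [60, 21, 0, 0, 0, 0, 0.006], [60, 24, 0, 0, 0, 0, 0.009], [60, 27, 0, 0, 0, 0, 0.012], [60, 30, 0, 0, 0, 0, 0.015], [60, 33, 0, 0, 0, 0, 0.018]]])

```text
t: 4.35
tool_pos: [0.5348, -0.0705, 0.0446]
tool_rot: [-3.142, -0.0, 1.553]
wrist_force: [-0.1, -0.3, -0.7]
opening: 0.0599
```

```bash
python3 -c "
from h import *
snap('wrist','w2'); snap('top','t2')
print(arm.get_state()['wrist_force'])"
```

```text
[-0.38100471  0.4734563  -0.59698231]
```

View pics/w2.png

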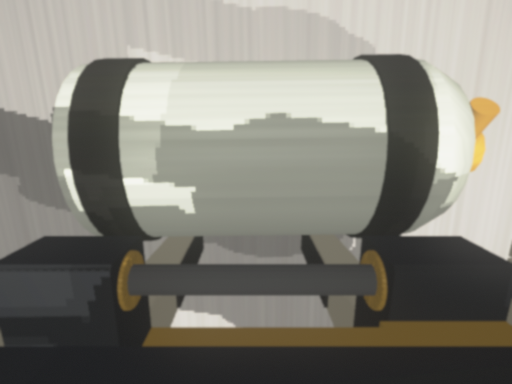

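View pics/t2.png

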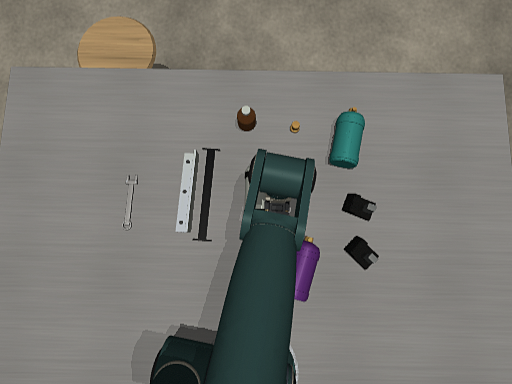

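Request:
move_arm(deltas=[[[60, 2, 0, 0, 0, 0, 0], [60, 5, 0, 0, 0, 0, 0.002], [60, 9, 0, 0, 0, 0, 0.004], [60, 13, 0, 0, 0, 0, 0.006], [60, 17, 0, 0, 0, 0, 0.008], [60, 21, 0, 0, 0, 0, 0.01], [60, 25, 0, 0, 0, 0, 0.012], [60, 29, 0, 0, 0, 0, 0.014], [60, 33, 0, 0, 0, 0, 0.016], [60, 37, 0, 0, 0, 0, 0.018], [60, 41, 0, 0, 0, 0, 0.02], [60, 45, 0, 0, 0, 0, 0.022]]])

```text
t: 5.65
tool_pos: [0.5356, -0.0255, 0.0447]
tool_rot: [3.142, -0.0, 1.531]
wrist_force: [-0.2, -0.3, 0.1]
opening: 0.0597
```

Request:
move_arm(deltas=[[[60, 4, 0, 0, 0, 0, 0.002], [60, 8, 0, 0, 0, 0, 0.004], [60, 12, 0, 0, 0, 0, 0.006], [60, 16, 0, 0, 0, 0, 0.008], [60, 20, 0, 0, 0, 0, 0.01], [60, 24, 0, 0, 0, 0, 0.012], [60, 28, 0, 0, 0, 0, 0.014], [60, 32, 0, 0, 0, 0, 0.016], [60, 36, 0, 0, 0, 0, 0.018], [60, 40, 0, 0, 0, 0, 0.02], [60, 44, 0, 0, 0, 0, 0.022], [60, 48, 0, 0, 0, 0, 0.024]]])

```text
t: 6.85
tool_pos: [0.5376, 0.0225, 0.0446]
tool_rot: [-3.142, -0.0, 1.507]
wrist_force: [1.1, 0.2, 0.3]
opening: 0.0602
```

```bash
python3 -c "
from h import *
snap('wrist','w3'); snap('scene','s3')
c=load('s3')
cv2.imwrite('pics/s3c.png',cv2.resize(c['image'][90:270,160:420,::-1],None,fx=3,fy=3,interpolation=cv2.INTER_CUBIC))
s=arm.get_state();print(s['t'],s['tool_pos'],s['tool_rot'],s['wrist_force'])"
```

```text
6.95 [0.53757835 0.02262791 0.04466675] [ 3.14155127e+00 -1.35609423e-04  1.50709486e+00] [ 0.39515476 -0.31401207 -0.15247911]
```

View pics/w3.png

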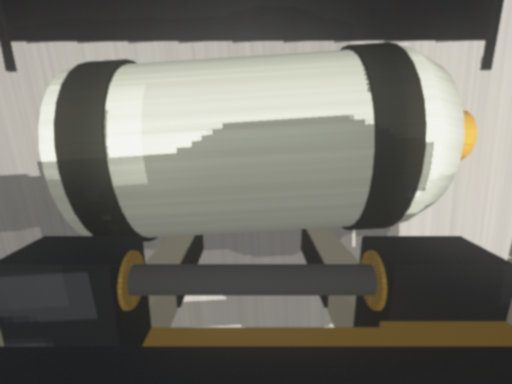

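View pics/s3c.png

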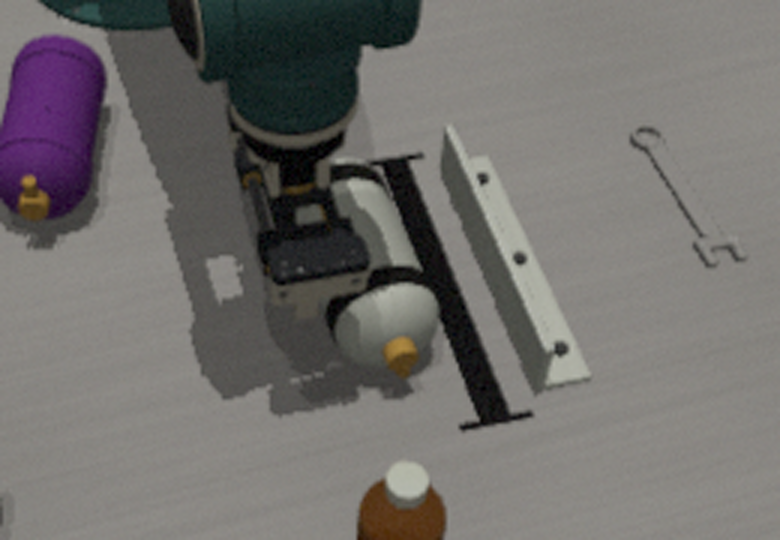

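Request:
move_arm(deltas=[[[60, 3, 0, 0, 0, 0, 0], [60, 7, 0, 0, 0, 0, 0], [60, 11, 0, 0, 0, 0, 0], [60, 15, 0, 0, 0, 0, 0], [60, 19, 0, 0, 0, 0, 0], [60, 23, 0, 0, 0, 0, 0], [60, 27, 0, 0, 0, 0, 0], [60, 31, 0, 0, 0, 0, 0], [60, 35, 0, 0, 0, 0, 0], [60, 38, 0, 0, 0, 0, 0], [60, 41, 0, 0, 0, 0, 0], [60, 43, 0, 0, 0, 0, 0]]])

```text
t: 8.15
tool_pos: [0.5403, 0.0653, 0.0447]
tool_rot: [-3.142, -0.0, 1.507]
wrist_force: [0.5, 0.2, -0.6]
opening: 0.0597
```

```bash
python3 -c "
from h import *
snap('wrist','w4')
s=arm.get_state();print(s['t'],s['tool_pos'],s['tool_rot'],s['wrist_force'])"
```

```text
8.2 [0.54030144 0.06547068 0.04462731] [-3.14155268e+00 -1.01391137e-04  1.50695482e+00] [ 0.09677769 -0.13950843  0.82275979]
```

View pics/w4.png

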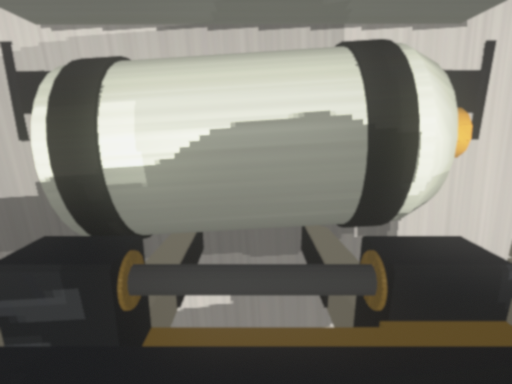

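```bash
python3 -c "
from h import *
c=load('w4'); print(c['image'].max(2)[14:40:1,256], c['image'].max(2)[14:40,100])
for u,v in((100,26),(256,25),(440,24),(10,90),(256,92),(480,92)): print(u,v,ray(c,u,v)[:2], 0.18862-.06447*ray(c,u,v)[0])
"
```

```text
[111 112 111 110 110 109 110 111 112 112 113 116 130 154 174 181 182 184
 183 184 184 184 184 184 184 185] [111 111 111 111 111 111 111 112 112 116 124 134 145 167 193 206 208 209
 209 205 197 189 185 184 185 185]
100 26 [0.45399462 0.19518675] 0.15935096705809312
256 25 [0.5493624  0.18960768] 0.15320260597837418
440 24 [0.6616671  0.18293911] 0.14596232210778215
10 90 [0.38920248 0.16229935] 0.16352811642910442
256 92 [0.54701191 0.15093975] 0.15335414212376988
480 92 [0.69098887 0.141687  ] 0.14407194754632557
```

Request:
move_arm(deltas=[[[60, 2, 0, 0, 0, 0, 0], [60, 4, 0, 0, 0, 0, 0], [60, 6, 0, 0, 0, 0, 0], [60, 8, 0, 0, 0, 0, 0], [60, 10, 0, 0, 0, 0, 0], [60, 12, 0, 0, 0, 0, 0], [60, 14, 0, 0, 0, 0, 0], [60, 15.5, 0, 0, 0, 0, 0], [60, 17, 0, 0, 0, 0, 0], [60, 18, 0, 0, 0, 0, 0], [60, 19, 0, 0, 0, 0, 0]]])

```text
t: 9.3
tool_pos: [0.5415, 0.0841, 0.0447]
tool_rot: [-3.142, 0.0, 1.507]
wrist_force: [0.3, 0.1, 0.1]
opening: 0.0601
```

Request:
move_arm(deltas=[[[60, 1, 0, 0, 0, 0, 0], [60, 2, 0, 0, 0, 0, 0], [60, 3, 0, 0, 0, 0, 0]]])

```text
t: 9.6
tool_pos: [0.5417, 0.0871, 0.0447]
tool_rot: [-3.142, -0.0, 1.507]
wrist_force: [-0.2, -1.0, -0.0]
opening: 0.06
```

```bash
python3 -c "
from h import *
snap('wrist','w5')
s=arm.get_state();print(s['t'],s['tool_pos'],s['tool_rot'],s['wrist_force'],s['ft_torque'])"
```

```text
9.65 [0.5417122  0.08716398 0.04463892] [-3.14158003e+00 -4.48656256e-05  1.50676618e+00] [-1.06841357 -0.06588028  0.00987259] [-0.03676706 -0.05604285  0.00026701]
```

View pics/w5.png

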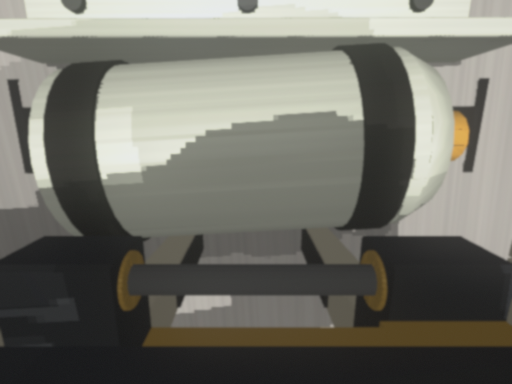

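Request:
move_arm(deltas=[[[60, 1, 0, 0, 0, 0, 0], [60, 2, 0, 0, 0, 0, 0], [60, 3, 0, 0, 0, 0, 0]]])

```text
t: 9.95
tool_pos: [0.5417, 0.0894, 0.0447]
tool_rot: [-3.141, 0.002, 1.507]
wrist_force: [-2.8, -9.7, 3.7]
opening: 0.0599
```

Request:
move_arm(deltas=[[[60, 0.7, 0, 0, 0, 0, 0], [60, 1.4, 0, 0, 0, 0, 0]]])

```text
t: 10.15
tool_pos: [0.5416, 0.0906, 0.0447]
tool_rot: [-3.141, 0.002, 1.507]
wrist_force: [-3.9, -9.2, 3.6]
opening: 0.0605
```

Request:
move_arm(deltas=[[[60, 0.5, 0, 0, 0, 0, 0], [60, 1, 0, 0, 0, 0, 0]]])

```text
t: 10.35
tool_pos: [0.5416, 0.0916, 0.0446]
tool_rot: [-3.14, 0.002, 1.507]
wrist_force: [-4.7, -9.6, 3.5]
opening: 0.0601
```

Request:
move_arm(deltas=[[[60, 0.5, 0, 0, 0, 0, 0], [60, 1, 0, 0, 0, 0, 0]]])

```text
t: 10.55
tool_pos: [0.5416, 0.0924, 0.0446]
tool_rot: [-3.14, 0.002, 1.507]
wrist_force: [-6.0, -12.0, 5.2]
opening: 0.06
```

Request:
move_arm(deltas=[[[60, 0.4, 0, 0, 0, 0, 0], [60, 0.8, 0, 0, 0, 0, 0]]])

```text
t: 10.75
tool_pos: [0.5416, 0.0927, 0.0446]
tool_rot: [-3.14, 0.003, 1.507]
wrist_force: [-7.1, -18.4, 5.9]
opening: 0.0601
```

```bash
python3 -c "
from h import *
snap('wrist','w6')
s=arm.get_state();print(s['t'],s['tool_pos'],s['tool_rot'],s['wrist_force'],s['ft_torque'])"
```

```text
10.8 [0.54156413 0.09263316 0.04456584] [-3.13996641  0.00356197  1.50689032] [ -6.82615006 -16.28201579   5.63055799] [-2.63852167  1.17054231  0.30408898]
```

View pics/w6.png

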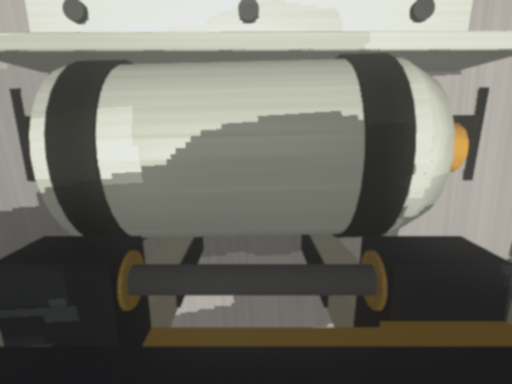

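Request:
move_arm(deltas=[[[60, -1, 0, 0, 0, 0, 0], [60, -3, 0, 0, 0, 0, 0], [60, -6, 0, 0, 0, 0, 0], [60, -12, 0, 0, 0, 0, 0], [60, -25, 0, 0, 0, 0, 0], [60, -45, 0, 0, 0, 0, 0]]])

```text
t: 11.4
tool_pos: [0.5392, 0.0487, 0.0446]
tool_rot: [3.142, -0.0, 1.508]
wrist_force: [0.4, 0.3, -1.0]
opening: 0.0599
```

```bash
python3 -c "
from h import *
c=snap('wrist','w7')
s=arm.get_state();print(s['t'],s['tool_pos'],s['tool_rot'],s['wrist_force'],s['ft_torque'])
"
```

```text
11.45 [0.53899781 0.04621566 0.04461264] [-3.14153580e+00  9.10431787e-04  1.50678393e+00] [-0.40115757 -1.69006447  0.69874817] [-0.04263306 -0.11449833  0.00772257]
```

View pics/w7.png

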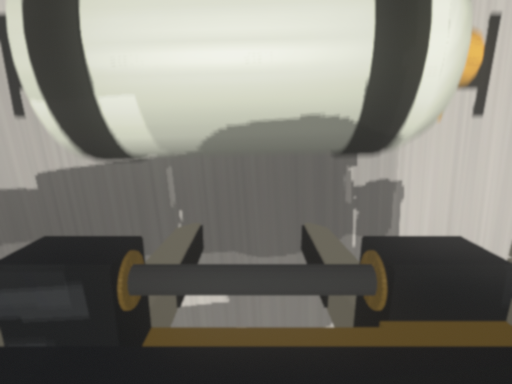

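```bash
python3 -c "
from h import *
c=load('top0'); g=ray(c,371.5,207.5,.072); print('grip',g)
print('box a',ray(c,349,195,.04),ray(c,342.5,210.5,.0))
s=load('scene0'); print(ray(s,70+150/6,135+375/6,.072))
delta([g[0],g[1],.2],1.27)"
```

```text
grip [ 0.49610017 -0.36016528  0.072     ]
box a [ 0.53897411 -0.30072174  0.04      ] [ 0.4947667  -0.28827192  0.        ]
[ 0.49938325 -0.3611283   0.072     ]
t 11.45 pos [0.539  0.0462 0.0446] rot [-3.1415e+00  9.0000e-04  1.5068e+00] F [-0.4  -1.69  0.7 ] op 0.06
shift mm [-408.4  -16.8 -155. ] rv [1.000e-04 9.000e-04 2.368e-01]
```

Request:
move_arm(deltas=[[[60, 0, 0, -50, 0, 0, 0], [60, -10, 0, -100, 0, 0, 0], [60, -30, 0, -150, 0, 0, 0], [60, -30, 0, -155, 0, 0, 0]]])

```text
t: 11.85
tool_pos: [0.5386, 0.0176, 0.2057]
tool_rot: [3.134, -0.0, 1.506]
wrist_force: [-0.4, 0.3, -0.5]
opening: 0.0604
```

Request:
move_arm(deltas=[[[60, -378, -15, 0, 0, 0, 0.237], [60, -378, -15, 0, 0, 0, 0.237], [60, -378, -15, 0, 0, 0, 0.237], [60, -378, -15, 0, 0, 0, 0.237], [60, -378, -15, 0, 0, 0, 0.237], [60, -378, -15, 0, 0, 0, 0.237], [60, -378, -15, 0, 0, 0, 0.237], [60, -378, -15, 0, 0, 0, 0.237], [60, -378, -15, 0, 0, 0, 0.237], [60, -378, -15, 0, 0, 0, 0.237]]])

```text
t: 12.85
tool_pos: [0.4977, -0.3573, 0.1988]
tool_rot: [-3.141, -0.001, 1.268]
wrist_force: [0.4, 0.6, -0.2]
opening: 0.06
```

```bash
python3 -c "
from h import *
snap('wrist','w8'); snap('top','t8')
s=arm.get_state();print(s['t'],s['tool_pos'],s['tool_rot'])
"
```

```text
12.95 [ 0.49825456 -0.35617278  0.19941919] [-3.14135995e+00 -2.80637168e-04  1.27030597e+00]
```

View pics/w8.png

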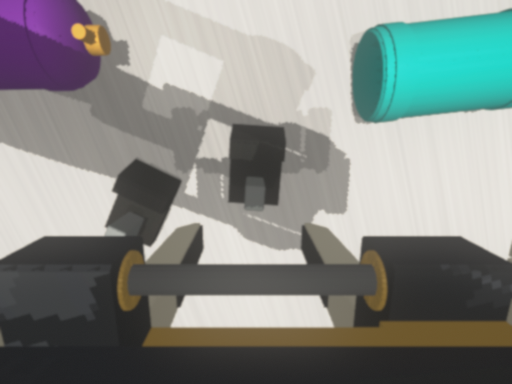

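View pics/t8.png

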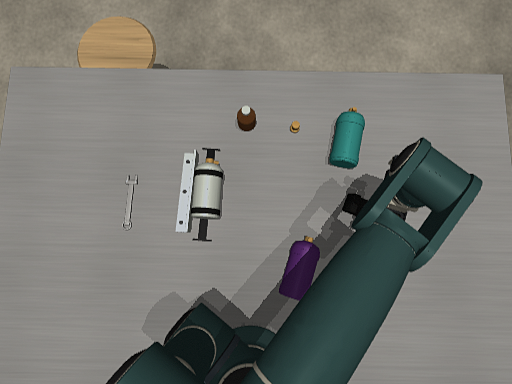

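The wrist view shows chock A at (257,165) with its grip at (255,192), almost aligned with the jaws; B is at the left (140,205). The top view shows the canister lying along the band (207,192). I'll measure both from these pictures.

```bash
python3 - <<'E'
from meas import *
c=load('w8'); im=c['image']
cv2.imwrite('pics/w8c.png',cv2.resize(im[110:225,205:310,::-1],None,fx=5.2,fy=5.2,interpolation=cv2.INTER_CUBIC))
t=load('t8')
for box in ((190,226,165,182),(186,224,203,219)):
    for k in comps(t,75,60,400,box):
        E=runs(t,k,0); F=[e for e in E if e[2]-e[1]>26]; print(E[:3],E[-3:])
        u=np.median([(e[1]+e[2])/2 for e in F]); v=np.mean([e[0] for e in F]); p=ray(t,u,v,.045); print(u,v,p,'bay y',(p[1]-(0.18862-.06447*p[0])))
E
```

```text
[(np.int64(165), np.float64(194.5), np.float64(196.5)), (np.int64(166), np.float64(194.5), np.float64(196.5)), (np.int64(167), np.float64(194.5), np.float64(195.5))] [(np.int64(179), np.float64(192.5), np.float64(222.5)), (np.int64(180), np.float64(192.5), np.float64(193.5)), (np.int64(181), np.float64(192.5), np.float64(193.5))]
208.0 174.5 [0.59673409 0.14411548 0.045     ] bay y -0.006033070412145042
[(np.int64(203), np.float64(190.5), np.float64(191.5)), (np.int64(204), np.float64(190.5), np.float64(191.5)), (np.int64(205), np.float64(189.5), np.float64(191.5))] [(np.int64(216), np.float64(188.5), np.float64(219.5)), (np.int64(217), np.float64(188.5), np.float64(191.5)), (np.int64(218), np.float64(188.5), np.float64(191.5))]
204.5 212.5 [0.47575798 0.15050897 0.045     ] bay y -0.007438915375176963
```

View pics/w8c.png

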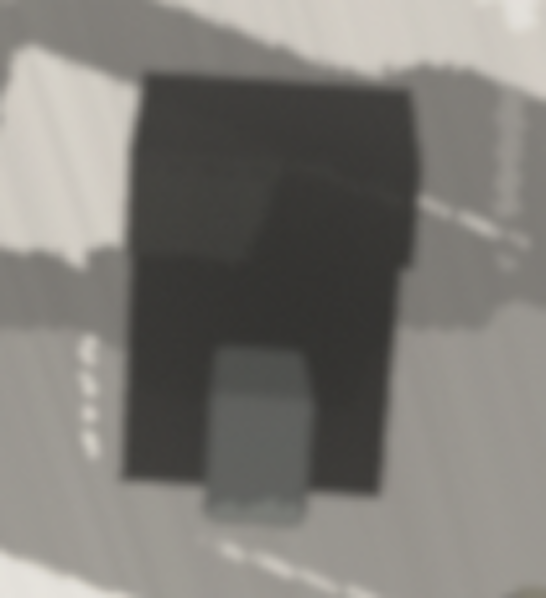

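```bash
python3 - <<'E'
from h import *
c=load('w8')
P=lambda x,y,z: ray(c,205+(x+.5)/5.2-.5,110+(y+.5)/5.2-.5,z)[:2]
a,b=P(145,73,.005),P(410,92,.005); r1,r2=P(122,478,.018),P(380,493,.018); g=P(259,458,.072)
print(a,b,np.linalg.norm(a-b),r1,r2,np.linalg.norm(r1-r2),g)
f=(a+b)/2; r=(r1+r2)/2; d=f-r; print('len',np.linalg.norm(d)); th=np.arctan2(-d[0],d[1]); e=b-a; e2=r2-r1
print('yaw',th,np.arctan2(e[1],e[0]),np.arctan2(e2[1],e2[0]))
y=d/np.linalg.norm(d); print('grip from body',r+y*.02,'origin',r+y*.06)
delta([*(r+y*.02),.2],th+np.pi/2)
E
```

```text
[ 0.49505111 -0.28623059] [ 0.5504214  -0.30784302] 0.059438755046501174 [ 0.46259245 -0.37048734] [ 0.51807891 -0.39153891] 0.05934572864420573 [ 0.49753401 -0.36241763]
len 0.09001010619733835
yaw -0.3682313544865027 -0.37213832634974714 -0.36262288333709025
grip from body [ 0.497535   -0.36235382] origin [ 0.51193364 -0.3250352 ]
t 12.95 pos [ 0.4983 -0.3562  0.1994] rot [-3.1414e+00 -3.0000e-04  1.2703e+00] F [ 0.61 -0.53 -0.14] op 0.0604
shift mm [-6.1  1.1 -0.6] rv [-0.0002 -0.0003  0.0677]
```

Request:
move_arm(deltas=[[[60, -6, 1, 0, 0, 0, 0.067], [60, -6, 1, 20, 0, 0, 0.067], [60, -6, 1, 20, 0, 0, 0.067], [60, -6, 1, 20, 0, 0, 0.067]]])

```text
t: 13.35
tool_pos: [0.4976, -0.362, 0.1798]
tool_rot: [-3.141, -0.0, 1.204]
wrist_force: [-0.4, -0.3, 1.4]
opening: 0.0599
```

```bash
python3 - <<'E'
from h import *
delta([.4975,-.3624,.041],-0.368+np.pi/2)
E
```

```text
t 13.35 pos [ 0.4976 -0.362   0.1798] rot [-3.1412e+00 -2.0000e-04  1.2041e+00] F [-0.36 -0.29  1.4 ] op 0.0599
shift mm [-4.000e-01  1.000e-01  1.388e+02] rv [-0.0004 -0.0002  0.0013]
```

Request:
move_arm(deltas=[[[60, 0, 0, 45, 0, 0, 0], [60, 0, 0, 90, 0, 0, 0], [60, 0, 0, 125, 0, 0, 0], [60, 0, 0, 139, 0, 0, 0], [60, 0, 0, 139, 0, 0, 0], [60, 0, 0, 139, 0, 0, 0], [10, 0, 0, 139, 0, 0, 0], [10, 0, 0, 139, 0, 0, 0], [10, 0, 0, 139, 0, 0, 0], [10, 0, 0, 139, 0, 0, 0], [10, 0, 0, 139, 0, 0, 0]]], newtons=30)

```text
t: 14.45
tool_pos: [0.4974, -0.363, 0.0409]
tool_rot: [3.141, 0.0, 1.203]
wrist_force: [-0.0, 0.3, -0.3]
opening: 0.0246
```

```bash
python3 - <<'E'
from h import *
snap('wrist','w9');
delta([.4975,-.3624,.041],-0.368+np.pi/2)
E
```

```text
t 14.5 pos [ 0.4974 -0.363   0.0407] rot [3.1415e+00 1.0000e-04 1.2027e+00] F [-0.89 -0.35  1.92] op 0.0207
shift mm [ 0.6 -0.1 -0.3] rv [ 0.0001  0.0001 -0.0001]
```

View pics/w9.png

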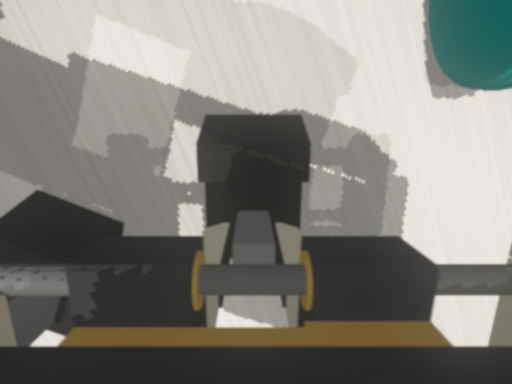

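Request:
move_arm(deltas=[[[10, 0, 0, 0, 0, 0, 0], [10, 0, 0, 0, 0, 0, 0], [10, 0, 0, 0, 0, 0, 0], [10, 0, 0, -5, 0, 0, 0], [10, 0, 0, -15, 0, 0, 0], [10, 0, 0, -20, 0, 0, 0]]])

```text
t: 15.1
tool_pos: [0.4976, -0.3631, 0.0619]
tool_rot: [3.141, 0.0, 1.203]
wrist_force: [-0.4, -0.3, -2.1]
opening: 0.0197
```

```bash
python3 - <<'E'
from h import *
delta([.528,.0056,.061],-0.06+np.pi/2)
E
```

```text
t 15.1 pos [ 0.4976 -0.3631  0.0619] rot [3.1408e+00 2.0000e-04 1.2028e+00] F [-0.36 -0.27 -2.07] op 0.0197
shift mm [ 354.9 -104.3    0.7] rv [ 7.00e-04  3.00e-04 -3.08e-01]
```

Request:
move_arm(deltas=[[[10, 14, -4, 0, 0, 0, -0.012], [10, 43, -13, 0, 0, 0, -0.037], [10, 82, -24, 0, 0, 0, -0.071], [10, 124, -36, 0, 0, 0, -0.108], [10, 167, -49, 0, 0, 0, -0.145], [10, 209, -61, 0, 0, 0, -0.181], [10, 252, -74, 0, 0, 0, -0.219], [10, 291, -85, 0, 0, 0, -0.253], [10, 323, -95, 0, 0, 0, -0.28], [10, 344, -101, 0, 0, 0, -0.298], [10, 355, -104, 0, 0, 0, -0.308], [10, 355, -104, 0, 0, 0, -0.308]]])

```text
t: 16.3
tool_pos: [0.5279, 0.0069, 0.0606]
tool_rot: [-3.142, -0.0, 1.513]
wrist_force: [0.3, -0.5, -2.6]
opening: 0.0201
```

```bash
python3 - <<'E'
from h import *
snap('wrist','w10');c=snap('scene','s10')
cv2.imwrite('pics/s10c.png',cv2.resize(c['image'][90:270,160:420,::-1],None,fx=3,fy=3,interpolation=cv2.INTER_CUBIC))
delta([.528,.0056,.041],-0.06+np.pi/2)
E
```

```text
t 16.4 pos [0.5279 0.0053 0.0606] rot [-3.1415e+00  2.0000e-04  1.5107e+00] F [-0.31 -0.58 -1.31] op 0.0196
shift mm [ 0.3  0.1 19.6] rv [-0.0001  0.0002 -0.0001]
```

View pics/w10.png

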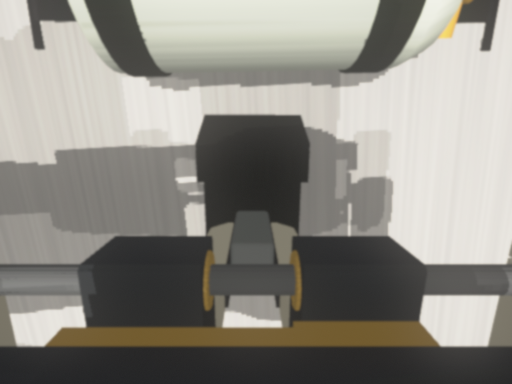

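View pics/s10c.png

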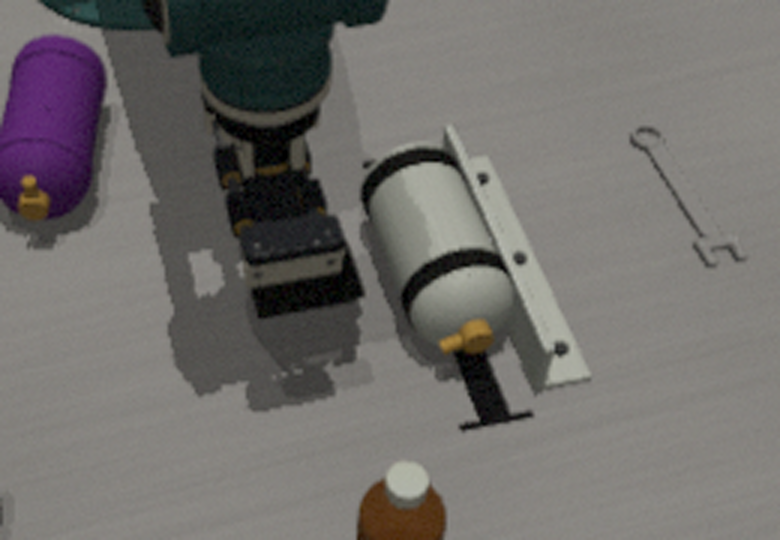

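Request:
move_arm(deltas=[[[10, 0, 0, 6, 0, 0, 0], [10, 0, 0, 12, 0, 0, 0], [10, 0, 0, 16, 0, 0, 0], [10, 0, 0, 18, 0, 0, 0], [10, 0, 0, 19, 0, 0, 0], [10, 0, 0, 19.5, 0, 0, 0], [10, 0, 0, 19.5, 0, 0, 0]]])

```text
t: 17.1
tool_pos: [0.5281, 0.0057, 0.0412]
tool_rot: [3.141, -0.0, 1.511]
wrist_force: [-0.5, -0.1, -3.3]
opening: 0.0194
```

```bash
python3 - <<'E'
from h import *
delta([.5305,.0456,.041],-0.06+np.pi/2)
E
```

```text
t 17.1 pos [0.5281 0.0057 0.0412] rot [ 3.1415 -0.      1.5107] F [-0.46 -0.13 -3.29] op 0.0194
shift mm [40.  -0.   0.2] rv [ 0.0001 -0.     -0.0001]
```

Request:
move_arm(deltas=[[[10, 0, 0, 0.4, 0, 0, 0], [10, 0, 0, 0.5, 0, 0, 0], [10, 0, 0, 0.5, 0, 0, 0]]])

```text
t: 17.4
tool_pos: [0.5281, 0.0057, 0.0408]
tool_rot: [3.141, -0.0, 1.511]
wrist_force: [0.5, -0.5, -1.7]
opening: 0.0201
```

Request:
move_arm(deltas=[[[10, 0, 0, 0.4, 0, 0, 0], [10, 0, 0, 0.4, 0, 0, 0], [10, 0, 0, 0.4, 0, 0, 0]]])

```text
t: 17.7
tool_pos: [0.5281, 0.0057, 0.0407]
tool_rot: [3.141, 0.0, 1.511]
wrist_force: [-3.8, 0.1, 5.3]
opening: 0.0196
```

Request:
move_arm(deltas=[[[10, 2, 0, -0.2, 0, 0, 0], [10, 4, 0, -0.2, 0, 0, 0], [10, 7, 0, -0.2, 0, 0, 0], [10, 10, 0, -0.2, 0, 0, 0], [10, 13, 0, -0.2, 0, 0, 0], [10, 16, 0, -0.2, 0, 0, 0], [10, 19, 0, -0.2, 0, 0, 0], [10, 22, 0, -0.2, 0, 0, 0], [10, 25, 0, -0.2, 0, 0, 0], [10, 28, 0, -0.2, 0, 0, 0], [10, 30, 0, -0.2, 0, 0, 0], [10, 31, 0, -0.2, 0, 0, 0]]])

```text
t: 18.9
tool_pos: [0.5301, 0.0368, 0.0407]
tool_rot: [3.141, 0.0, 1.511]
wrist_force: [-0.1, -5.2, 5.5]
opening: 0.0195
```

```bash
python3 - <<'E'
from h import *
snap('wrist','w11')
delta([.5305,.0456,.041],-0.06+np.pi/2)
E
```

```text
t 18.95 pos [0.5302 0.0369 0.0408] rot [3.141e+00 2.000e-04 1.511e+00] F [ 0.25 -4.25  5.81] op 0.0201
shift mm [ 8.7 -0.2 -0.2] rv [0.0006 0.0002 0.0002]
```

View pics/w11.png

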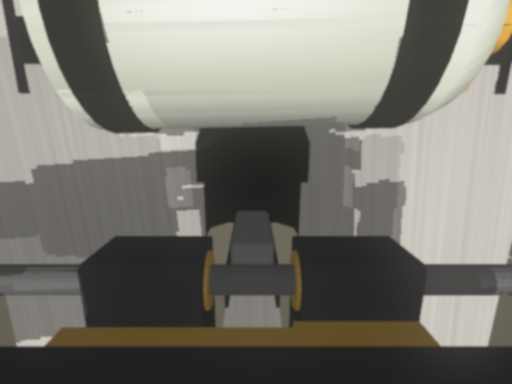

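Request:
move_arm(deltas=[[[10, 1, 0, -0.2, 0, 0, 0], [10, 2, 0, -0.2, 0, 0, 0], [10, 3, 0, -0.2, 0, 0, 0], [10, 4, 0, -0.2, 0, 0, 0], [10, 5, 0, -0.2, 0, 0, 0]]])

```text
t: 19.45
tool_pos: [0.5303, 0.0417, 0.0408]
tool_rot: [3.141, 0.0, 1.511]
wrist_force: [-0.4, -5.2, 4.8]
opening: 0.0203
```

Request:
move_arm(deltas=[[[10, 0.5, 0, 0, 0, 0, 0], [10, 1, 0, 0, 0, 0, 0]]])

```text
t: 19.65
tool_pos: [0.5304, 0.0426, 0.0407]
tool_rot: [3.141, 0.0, 1.511]
wrist_force: [-0.0, -5.7, 5.6]
opening: 0.0198
```

Request:
move_arm(deltas=[[[10, 0.4, 0, -0.3, 0, 0, 0], [10, 0.8, 0, -0.3, 0, 0, 0]]])

```text
t: 19.85
tool_pos: [0.5303, 0.0433, 0.0408]
tool_rot: [-3.141, 0.001, 1.511]
wrist_force: [0.7, -7.5, 1.9]
opening: 0.0198
```

Request:
move_arm(deltas=[[[10, 0.4, 0, 0, 0, 0, 0], [10, 0.8, 0, 0, 0, 0, 0]]])

```text
t: 20.05
tool_pos: [0.5303, 0.0438, 0.0408]
tool_rot: [-3.141, 0.001, 1.511]
wrist_force: [-1.4, -9.6, 2.8]
opening: 0.0201
```

Request:
move_arm(deltas=[[[10, 0.2, 0, 0, 0, 0, 0], [10, 0.2, 0, 0, 0, 0, 0]]])

```text
t: 20.25
tool_pos: [0.5303, 0.0439, 0.0408]
tool_rot: [-3.141, 0.001, 1.511]
wrist_force: [-0.6, -9.9, 3.5]
opening: 0.0198
```

```bash
python3 - <<'E'
from h import *
snap('wrist','w12')
delta([.5305,.0456,.041],-0.06+np.pi/2)
E
```

```text
t 20.3 pos [0.5303 0.0439 0.0408] rot [-3.1413e+00  1.2000e-03  1.5109e+00] F [-1.65 -8.39  3.08] op 0.0201
shift mm [ 1.7  0.1 -0.2] rv [-0.0003  0.0012  0.0001]
```

View pics/w12.png

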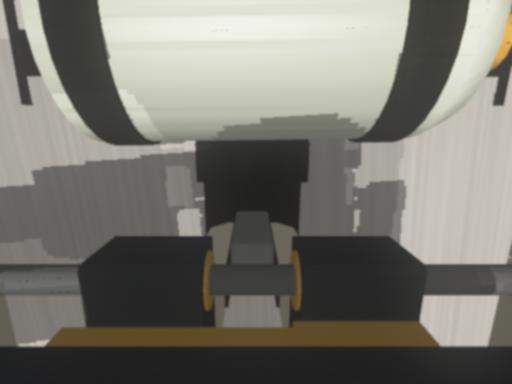

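Request:
move_arm(deltas=[[[10, 0.3, 0, 0, 0, 0, 0], [10, 0.3, 0, 0, 0, 0, 0]]])

```text
t: 20.5
tool_pos: [0.5303, 0.0442, 0.0409]
tool_rot: [-3.141, 0.001, 1.511]
wrist_force: [-2.2, -9.8, 3.5]
opening: 0.0199
```

Request:
move_arm(deltas=[[[10, 0.2, 0, 0, 0, 0, 0], [10, 0.2, 0, 0, 0, 0, 0]]])

```text
t: 20.7
tool_pos: [0.5302, 0.0443, 0.0409]
tool_rot: [-3.141, 0.002, 1.511]
wrist_force: [-1.9, -11.7, 4.3]
opening: 0.0197
```

Request:
move_arm(deltas=[[[10, 0.2, 0, 0, 0, 0, 0], [10, 0.2, 0, 0, 0, 0, 0], [10, 0.2, 0, 0, 0, 0, 0], [10, 0.2, 0, 0, 0, 0, 0], [10, 0.2, 0, 0, 0, 0, 0]]])

```text
t: 21.2
tool_pos: [0.5302, 0.0445, 0.0409]
tool_rot: [-3.141, 0.002, 1.511]
wrist_force: [-1.9, -10.6, 4.6]
opening: 0.0199
```

Request:
move_arm(deltas=[[[10, 0, 0, 0, 0, 0, 0], [10, 0, 0, 0, 0, 0, 0], [10, 0, 0, 0, 0, 0, 0], [10, 0, 0, 0, 0, 0, 0], [10, 0, 0, 0, 0, 0, 0], [10, 0, 0, 0, 0, 0, 0], [10, 0, 0, 0, 0, 0, 0], [10, 0, 0, 0, 0, 0, 0]]])

```text
t: 22.0
tool_pos: [0.5302, 0.0444, 0.0409]
tool_rot: [-3.141, 0.002, 1.511]
wrist_force: [-2.2, -10.8, 3.7]
opening: 0.0196
```

Request:
move_arm(deltas=[[[50, 0, 0, 0, 0, 0, 0], [50, 0, 0, 0, 0, 0, 0], [50, 0, 0, 0, 0, 0, 0], [50, 0, 0, 0, 0, 0, 0], [50, 0, 0, 0, 0, 0, 0]]])

```text
t: 22.5
tool_pos: [0.5304, 0.0453, 0.0409]
tool_rot: [-3.141, -0.0, 1.511]
wrist_force: [-0.3, 0.0, -0.5]
opening: 0.0492
```

Request:
move_arm(deltas=[[[50, 0, 0, -10, 0, 0, 0], [50, 0, 0, -35, 0, 0, 0], [50, 0, 0, -75, 0, 0, 0], [50, -40, 0, -120, 0, 0, 0], [50, -80, 0, -150, 0, 0, 0], [50, -110, 0, -150, 0, 0, 0], [50, -110, 0, -150, 0, 0, 0]]])

```text
t: 23.2
tool_pos: [0.524, -0.0679, 0.1936]
tool_rot: [3.138, 0.001, 1.508]
wrist_force: [-0.2, 0.5, -0.3]
opening: 0.0502
```

```bash
python3 - <<'E'
from h import *
snap('wrist','w13'); snap('scene','s13'); snap('top','t13')
c=load('s13')
cv2.imwrite('pics/s13c.png',cv2.resize(c['image'][90:270,160:420,::-1],None,fx=3,fy=3,interpolation=cv2.INTER_CUBIC))
delta([.5305,.0456,.041],-0.06+np.pi/2)
E
```

```text
t 23.35 pos [ 0.5237 -0.0644  0.191 ] rot [-3.1415e+00 -3.0000e-04  1.5102e+00] F [ 0.41 -0.29  0.81] op 0.0501
shift mm [1.101e+02 1.000e-01 1.501e+02] rv [-0.0001 -0.0003 -0.0006]
```

View pics/w13.png

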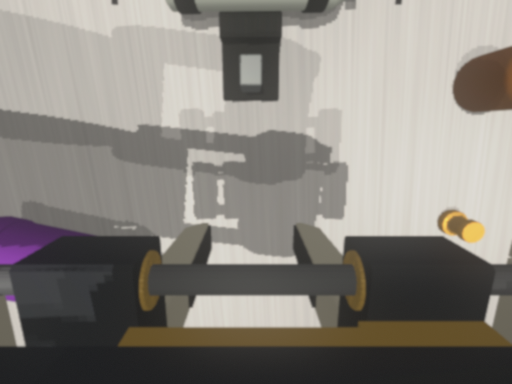

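View pics/s13c.png

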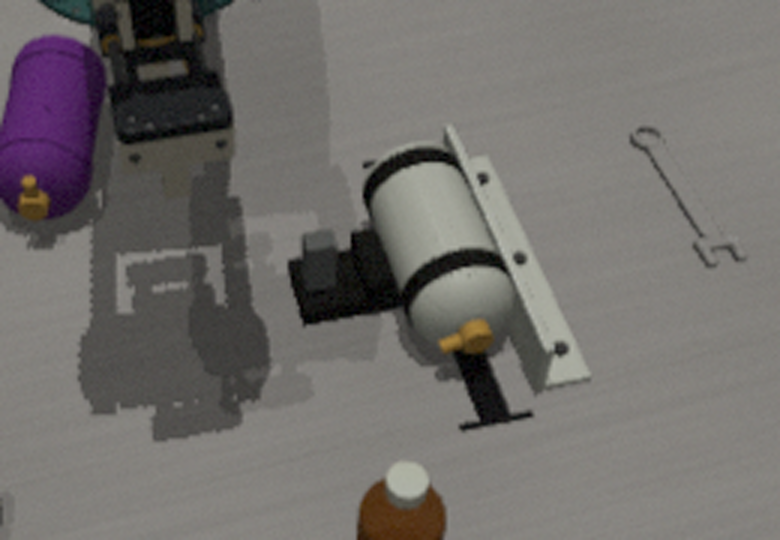

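View pics/t13.png

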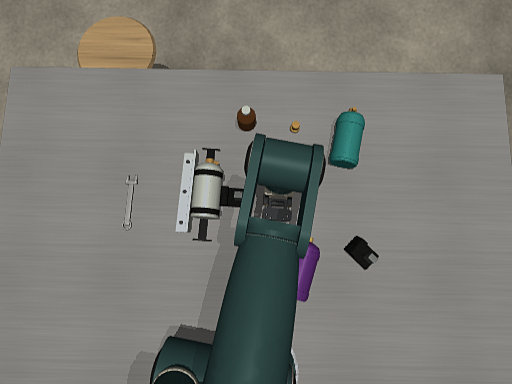

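The chock stands free under the middle of the cylinder (wrist 251,60; scene crop 345,270). The cylinder is against the rail with both band ends showing. One numeric check before I hand it in.

```bash
python3 - <<'E'
from meas import *
c=load('w13'); g=c['image'].max(2).astype(int)
print(g[60:108:1,232]); print(g[90,215:290])
k=comps(c,75,300,6000,(215,290,38,112))
for m in k:
    E=runs(c,m,0); print(E[-8:]); 
    rows=[e for e in E if 75<=e[0]<=97]; 
    mids=np.array([ray(c,(e[1]+e[2])/2,e[0],.018)[:2] for e in rows]); p=np.polyfit(mids[:,1],mids[:,0],1); print('yaw chock',-np.arctan(p[0]))
    last=max(e[0] for e in E if e[2]-e[1]>45)+.5; r=ray(c,251,last,.018); d=np.array([.06,.998]); o=r[:2]+.06*d; print('rear',r,'origin',o,'bay y',(o[1]-(0.18862-.06447*o[0])))
    print('grip top',ray(c,251,70,.072)[:2])
t=load('t13')
for box in ((190,226,165,182),(186,224,203,219)):
    for m in comps(t,75,60,400,box):
        F=[e for e in runs(t,m,0) if 26<e[2]-e[1]<34]
        u=np.median([(e[1]+e[2])/2 for e in F]); v=np.mean([e[0] for e in F]); p=ray(t,u,v,.045); print(u,v,p,'bay y',(p[1]-(0.18862-.06447*p[0])))
for tag in('top0','t13'):
    q=load(tag)['image'].astype(int); print(tag,[ [int(a) for a in np.array(np.where((np.abs(q[y0:y1,x0:x1]-[130,130,130]).max(2)>60))).mean(1)] for x0,x1,y0,y1 in((232,262,100,134),(285,305,118,138),(118,142,170,235))])
E
```

```text
[ 67  67  68  68  68  68  69  68  69  69  69  70  70  69  69  70  71  70
  71  71  70  71  70  71  70  72  72  72  72  72  72  73  73  73  73  72
  73  73  73  81 107 142 168 183 188 189 189 189]
[213 214 214 214 215 215 207 177 132  93  76  74  74  73  73  72  72  72
  72  72  71  71  71  70  71  72  74  77  79  80  79  78  79  79  78  79
  79  79  79  78  78  79  79  78  75  69  64  64  65  67  70  70  70  71
  71  71  71  70  72  71  72  73  85 121 160 182 189 189 189 189 189 188
 186 185 187]
[(np.int64(92), np.float64(225.5), np.float64(276.5)), (np.int64(93), np.float64(225.5), np.float64(276.5)), (np.int64(94), np.float64(225.5), np.float64(276.5)), (np.int64(95), np.float64(226.5), np.float64(275.5)), (np.int64(96), np.float64(225.5), np.float64(276.5)), (np.int64(97), np.float64(225.5), np.float64(276.5)), (np.int64(98), np.float64(226.5), np.float64(275.5)), (np.int64(99), np.float64(262.5), np.float64(263.5))]
yaw chock -0.04056055457484049
rear [0.52812048 0.02517454 0.018     ] origin [0.53172048 0.08505454] bay y -0.06928544126283648
grip top [0.52932275 0.04429986]
208.0 175.0 [0.59511733 0.14405538 0.045     ] bay y -0.006197401171455397
204.5 211.35714285714286 [0.47933079 0.15064738 0.045     ] bay y -0.007070161458428703
top0 [[19, 14], [9, 9], [30, 13]]
t13 [[19, 14], [9, 9], [31, 13]]
```

```bash
python3 -c "
from plant import arm
print(arm.close_job()); print(arm.get_state()['t'])"
```

```text
the job is handed in; nothing more can be done
None
the job is handed in; nothing more can be done
```

I rolled the cylinder about 0.2 m to the rail with both fingertips, squared it against the rail and backed off. I then carried the far chock over and slid its toe under the middle of the cylinder. I pressed it, held for over a second, released it, retreated and handed in at about 23 s of the 72 s.

Last checks from the cameras:
- **Cylinder:** its axis is about 6–9 mm on the chock side of the band's centre line, against a limit of 13 mm. It lies parallel to the band within about 1°.
- **Chock:** it is square within about 1.5°, and its origin is about 60 mm from the cylinder's axis.
- **Bystanders:** the bottle, fitting and wrench show no movement.

Three results are less certain:
- **Force on the cylinder:** while squaring it against the rail, the wrist force briefly read about 18 N across, about 20 N in total. That is right at the 20 N limit, and I backed off at once.
- **Chock push:** I could only estimate it. The wrist read about 11 N including the chock's drag on the bench, so the contact was roughly 6–11 N.
- **Cylinder position:** the image put the axis 6–7 mm off the centre line, while the finger contact suggested nearer 10 mm. Both are inside the limit.

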